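# Peel one sample tray off a clinging stack

## Task

Lift the clear dust cover off the stack of sample trays by its handle and set it down gently, upright, on the free bench beside the steel carrier. The nested trays cling to each other, so take the top tray by its finger tab and peel it slowly: raise the tab corner first while the opposite corner still rests in the stack, then lift the tray away, leaving the trays below and their carrier in place. Finish while holding that one tray up level, more than a hand's breadth above the stack and touching nothing else, ready to be loaded (do not put it down or let go); leave the two bottles and the timer where they are.

Things in the scene. Friction and masses are not known exactly. Their poses are not given: they have to be found in the camera images.
- carrier: flat dark steel base plate 176 x 146 mm (x, y), 4 mm thick, loose on the bench, 1.15 kg with the two lower trays; a 5 mm high lip, 148 x 118 mm inside, surrounds the foot of the cover; origin at the centre of its underside. It carries three equal nested trays (the lowest fast to it) and round them the dust cover, all with the same axes as the carrier at the start, z up.
- dust_cover: clear plastic box, open below, 142 x 112 mm (x, y), 74 mm high, walls 3 mm, 0.18 kg; it stands loose inside the carrier's lip with its lower edge 4 mm above the bench and must go up about 75 mm to clear the trays; origin at the centre of its open lower edge, z up. The bench is free for it to the right of the carrier, about x 0.50, y -0.155.
- cover_handle (a point): centre of the black bar handle of the dust cover, 98 mm above the cover's lower edge; the bar is 80 mm long along the cover's x, 14 mm wide along y, 12 mm high, on two posts 60 mm apart; 18 mm free below it to the cover's top.
- tray_top: grey moulded plastic, rim 124 x 94 mm (x, y), 24 mm high to the rim, 0.06 kg, loose; origin at the centre of its underside, 36 mm above the bench at the start. Its foot reaches 8 mm into the tray below (2.5 mm play), whose spring lips grip it: raising the tab takes 5 to 10 N until the tray is tilted 0.1 rad about the far corner; straight up it holds with more than the carrier weighs.
- top_tab (a point): centre of the finger tab of the top tray, 66 mm above the bench at the start: an upright fin 10 mm thick, 20 mm long, 12 mm high above the rim, on the solid land of the -x -y corner, at (-48.7, -33.7, 30) mm in the tray's frame. Its length runs along the tray's (1, 1) direction, so it is gripped across (1, -1). Rim top is 6 mm below the point.
- top_far (a point): the corner of the top tray's rim opposite the tab, at (58, 43, 22.5) mm in the tray's frame.
- top_centre (a point): centre of the top tray, half-way up (12 mm above its underside); 48 mm above the bench at the start.
- tray_mid: the second tray, the same as the top one, 0.06 kg, loose, nested 16 mm lower, origin 20 mm above the bench; it clings more strongly to the lowest tray. It stays in the stack. The top tray's origin lies 16 mm above this one's while nested.
- amber_bottle: brown bottle with black cap, 63 mm across, 132 mm high, standing on the bench at the far right; origin at its underside; bystander.
- small_bottle: small white bottle with red cap, 37 mm across, 82 mm high, at the far right; origin at its underside; bystander.
- timer: small flat timer, 56 x 66 x 18 mm, lying on the bench at the near right; origin at its underside; bystander.

How it is judged:
By the outcome, as a careful person would: the job done as asked, in the order asked, and still so for the second after the job is handed in, while the arm keeps its last pose, push and grip.
It also fails if it takes over 61 s, if anything falls off the work surface, if the arm or the gripper's body presses on something with over 40 N, if the wrist force passes 120 N, or if a joint passes its speed limit or range.

## Robot

A 6-joint arm with a two-finger parallel gripper is mounted at the origin on a cart in front of the work surface, level with it; the furniture and walls round the work are solid. World frame = base frame: x ahead of the robot, y to its left, z up, the work surface at z = 0. Lengths are in m, angles in rad, forces in N, time in s.
With the tool pointing down it reaches from about 0.3 to 0.95 m from the base axis. Payload 3.1 kg.
Tool frame: the origin (TCP) lies midway between the tips of the shut fingers; the grasp point (between the pads) lies 19 mm behind it (env.tcp_to_grasp is the distance from the TCP to the grasp point, in m); y points along the fingers, x is the direction in which the jaws open and shut, and the axes are right-handed (so a half turn about y gives the same grasp; the last joint's range is limited). The gripper opens to 85 mm and grips with 20 to 120 N. Pads are 22 mm wide; open, the fingers measure 114 mm over their backs; the gripper's body (76 mm by 85 mm) begins 54 mm behind the grasp point. The pads swing forward as they close: fully open they stand 13 mm farther back than shut.
Start: joints at [1.086, 0.308, 1.634, -0, 1.2, -0.07], TCP at [0.252, 0.572, 0.231] pointing down, gripper open.
Joint ranges: [-3.06, 3.06], [-0.79, 1.96], [0.05, 2.63], [-1.19, 4.34], [0.05, 2.64], [-2.94, 2.94]. Speed limits (rad/s): [2.79, 2.79, 3.14, 3.14, 3.14, 3.14].

## Interface

Orientations are given as a unit quaternion [x, y, z, w].
In Python, from plant import get_state, optics, ticket, env gives the robot as it stands. The module is installed in compiled form; this text tells all that it offers.
- The arm moves only by the tool jog_arm, never from a script. Its argument "commands" is a list of rows, each a list of 7 numbers: the finger opening in m, from 0 to 0.0854, then the shift along the tool's x, y, z in m, then the turn, a rotation vector about the tool's x, y, z in degrees. A call has exactly 10 rows; each row shifts and turns the commanded pose from where the row before left it, along the tool's axes as they then stand; what a row does not reach is not made up. A row lasts 1/10 s, in which the tool goes at most 50 mm and 8.59 degrees, less where a joint would pass 70% of its speed; a pose out of reach is approached as far as the arm can. A call with a gripper value outside its range is refused whole. The fingers move at their own pace and stop on an object; "grip_force" is the grip in N (left out, the last holds). Time passes only in rows, so rows that do not move let the fingers close, or fill a call up. It gives the time, the measured TCP pose, the force and the opening at its end, in the units of the state.
- get_state(): the state, without advancing time (a new reading comes with each control period).
- optics.capture(name): name is "side" or "top" or "wrist"; returns a dict with "image" (420x560x3 uint8, red, green, blue), "fx", "fy", "cx", "cy" (pixels), "k1" (the pictures are not rectified: a ray, as slopes to the right and down, at radius r is drawn at 1 + k1 r^2 times it, then the intrinsics apply), "R" (3x3) and "t" (3): a world point X has camera coordinates R X + t. Camera axes: x right, y down, z forward; pixel columns grow to the right and rows downward; lengths in m; the calibration is good to about 2 mm. A picture is of the moment at which its call begins. There is no depth.
- ticket.close_job(): hands the job in, once; it reports no verdict.
Trained networks look in a picture, given as the dict that the camera call returned (one of the last four; its "shot" number tells which), for a name from the list of things; names that differ only in an ending like _2 or _b are one class to them, and where a whole thing is asked for, a point or a joint stands for the part that bears it (a point fixed in the world has none). Each returns a list of dicts, best first, with "p" (0 to 1); they miss things now and then, are a little off and sometimes report something else, mostly with a low value. They report only what shows in the picture. A call takes as long as a camera call.
- optics.outline_of(thing, picture): "pixels" (420x560 bool, what is visible of it) and "at" ([row, column] in pixels, amid what is visible of it).
The state is a dict: "t": time; "q": joint angles; "joint_vel": joint speeds; "joint_efforts": joint torques, N m; "tcp_pos": TCP position; "eef_rot": TCP orientation; "contact_force": force on the tool from outside, world axes, zero at the start; "moment": the same for the moment, N m; "gripper_width": finger opening in m.
Only numpy, scipy, OpenCV 4.12 (cv2) and the standard library are available. Lean on these libraries where they do the work, as an engineer would, in place of code of your own. Each camera call takes 0.05 s, during which the arm holds its last target.

## Working session

There is one attempt and no reset: what is moved stays moved. The work goes in short steps, Python scripts to look and compute and a tool call to move; the robot and the scene stay as the last step left them, time stands still between calls to the robot, and variables do not carry over. Pictures are saved under pics/ and viewed, and the job is handed in when it is done.

Besides the shell and the picture viewer there is one more tool, called after "Call:" as name(argument=value, ...), one argument or row to a line, values as JSON. jog_arm: Moves the arm, as the interface text tells. Its arguments: {"type":"object","properties":{"commands":{"type":"array","items":{"type":"array","items":{"type":"number"}}},"grip_force":{"type":"number"}},"required":["commands"]}

```bash
mkdir -p pics; ls; python3 - <<'E'
from plant import get_state, optics, env
import cv2,numpy as np
s=get_state();print(s);print(env.tcp_to_grasp)
for n in ["side","top","wrist"]:
    c=optics.capture(n);cv2.imwrite(f"pics/{n}0.png",c["image"][...,::-1])
    print(n,{k:np.round(v,4).tolist() for k,v in c.items() if k!="image"})
    for th in ["dust_cover","cover_handle","carrier","tray_top"]:
        o=optics.outline_of(th,c)
        print(th,[(d["p"],d["at"],int(d["pixels"].sum())) for d in o][:3])
E
```

```text
pics
{'t': 0.0, 'q': array([ 1.08631240e+00,  3.08994140e-01,  1.63518747e+00, -3.00711449e-05,
        1.19968023e+00, -6.97068754e-02]), 'joint_vel': array([-4.19684894e-04,  3.51275681e-05, -1.05523703e-03,  4.59464395e-06,
        2.43516034e-03,  1.83994864e-03]), 'joint_efforts': array([ 1.15234470e-04, -4.15268469e+01, -2.76657611e+01, -5.08652909e-05,
        1.01612791e-02, -5.42642454e-06]), 'tcp_pos': array([0.25152279, 0.57126466, 0.23005339]), 'eef_rot': array([ 0.59263515,  0.3856404 , -0.38703246, -0.59183692]), 'contact_force': array([ 0.37009772,  0.15848481, -0.88425732]), 'moment': array([-2.43221263e-05, -4.03045872e-03, -1.85409730e-02]), 'gripper_width': 0.08567330624208283}
0.0187
side {'fx': 505.2073, 'fy': 505.2073, 'cx': 289.6187, 'cy': 206.5158, 'k1': 0.0276, 'R': [[0.9673, -0.2536, 0.0042], [-0.1309, -0.5131, -0.8483], [0.2173, 0.82, -0.5295]], 't': [-0.4995, 0.1501, 0.985], 'shot': 1}
dust_cover [(0.67, [202.3, 267.7], 3400)]
cover_handle [(0.74, [233.5, 260.1], 719), (0.57, [203.4, 263.8], 3457)]
carrier [(0.67, [230.8, 259.8], 710)]
tray_top []
top {'fx': 388.0438, 'fy': 388.0438, 'cx': 277.7706, 'cy': 208.7469, 'k1': 0.0005, 'R': [[0.0148, -0.9998, -0.0142], [-0.9985, -0.014, -0.0538], [0.0536, 0.0149, -0.9984]], 't': [-0.0281, 0.515, 0.9076], 'shot': 2}
dust_cover [(0.86, [220.4, 215.8], 3439)]
cover_handle [(0.76, [219.6, 218.0], 3368)]
carrier [(0.84, [222.5, 244.0], 901)]
tray_top []
wrist {'fx': 336.9302, 'fy': 336.9302, 'cx': 277.7525, 'cy': 205.2839, 'k1': -0.0429, 'R': [[0.4032, 0.9151, 0.0003], [0.8676, -0.3824, 0.3178], [0.2909, -0.1279, -0.9482]], 't': [-0.6263, -0.0411, 0.379], 'shot': 3}
dust_cover [(0.54, [413.8, 90.3], 252)]
cover_handle [(0.61, [413.7, 87.9], 295)]
carrier [(0.64, [409.5, 102.5], 292)]
tray_top []
```

```bash
python3 - <<'E'
from scipy.spatial.transform import Rotation as R
print(R.from_quat([ 0.59263515,  0.3856404 , -0.38703246, -0.59183692]).as_matrix().round(3))
import cv2
for n in ["side","top"]:
    im=cv2.imread(f"pics/{n}0.png"); cv2.imwrite(f"pics/{n}0b.png",cv2.resize(im,(800,600),interpolation=cv2.INTER_CUBIC))
im=cv2.imread("pics/top0.png")[150:300,130:330];cv2.imwrite("pics/topc.png",cv2.resize(im,(800,600),interpolation=cv2.INTER_CUBIC))
im=cv2.imread("pics/side0.png")[120:300,160:400];cv2.imwrite("pics/sidec.png",cv2.resize(im,(800,600),interpolation=cv2.INTER_CUBIC))
E
```

```text
[[ 0.403 -0.001 -0.915]
 [ 0.915 -0.002  0.403]
 [-0.002 -1.     0.   ]]
```

View pics/side0.png

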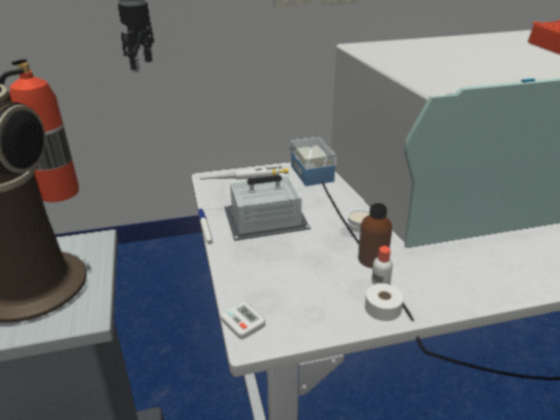

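View pics/top0.png

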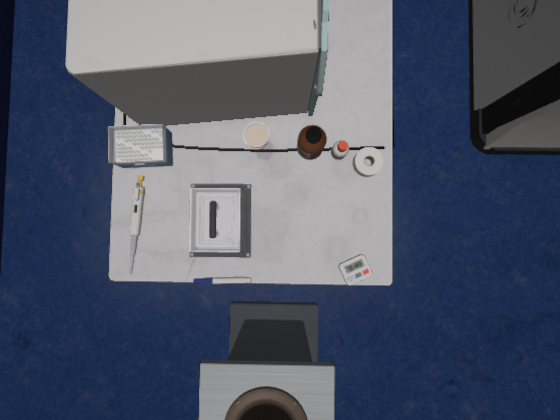

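```bash
sleep 1
```

```text
(no output)
```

View pics/topc.png

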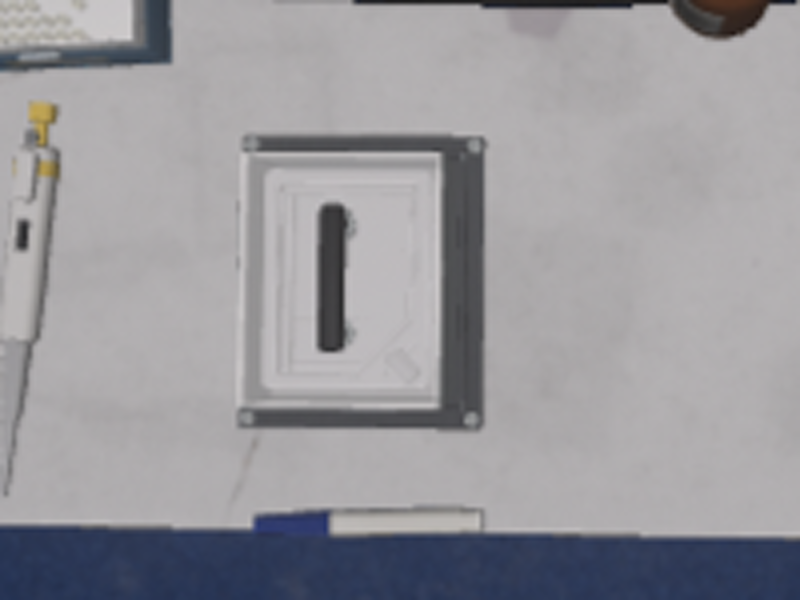

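View pics/sidec.png

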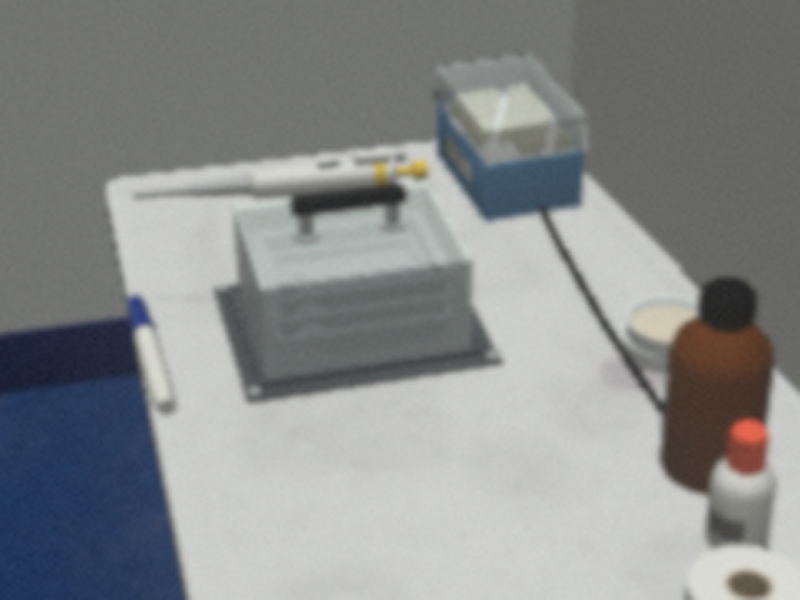

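```bash
cat > h.py <<'E'
from plant import get_state, optics, env
import cv2,numpy as np
from scipy.spatial.transform import Rotation as Rot
def cal(n):
    return optics.capture(n)
def ray(c,u,v):
    K=np.array([[c["fx"],0,c["cx"]],[0,c["fy"],c["cy"]],[0,0,1]])
    p=cv2.undistortPoints(np.array([[[u,v]]],float),K,np.array([c["k1"],0,0,0.]))[0,0]
    R=np.array(c["R"]);o=-R.T@np.array(c["t"]);return o,R.T@np.array([p[0],p[1],1])
def at_z(c,u,v,z):
    o,d=ray(c,u,v);return o+d*(z-o[2])/d[2]
def proj(c,X):
    R=np.array(c["R"]);t=np.array(c["t"]);p=np.asarray(X)@R.T+t
    s=p[...,:2]/p[...,2:];r2=(s**2).sum(-1,keepdims=True);s=s*(1+c["k1"]*r2)
    return s*[c["fx"],c["fy"]]+[c["cx"],c["cy"]]
def st():
    s=get_state();M=Rot.from_quat(s["eef_rot"]).as_matrix()
    print("t",s["t"],"tcp",s["tcp_pos"].round(4),"F",s["contact_force"].round(2),"M",s["moment"].round(2),"w",round(s["gripper_width"],4));print(M.round(4));return s,M
def save(c,name,box=None):
    im=c["image"][...,::-1]
    if box: r0,r1,c0,c1=box; im=im[r0:r1,c0:c1]
    k=min(800/im.shape[1],600/im.shape[0]); cv2.imwrite("pics/"+name,cv2.resize(im,None,fx=k,fy=k,interpolation=cv2.INTER_CUBIC))
E
python3 - <<'E'
from h import *
c=cal("top")
f=lambda x,y,z:at_z(c,130+x/4-.375,150+y/4-.375,z).round(4)
print("handle ends",f(332,203,.108),f(331,352,.108))
print("plate",[f(*p,.004) for p in [(242,135),(487,135),(484,428),(239,428)]])
print("screws",[f(*p,.005) for p in [(251,144),(476,146),(472,419),(247,416)]])
print("tab",f(404,364,.072))
c=cal("side")
g=lambda x,y,z:at_z(c,160+x*.3-.35,120+y*.3-.35,z).round(4)
print("handle ends",g(294,203,.102),g(404,193,.102))
print("plate",g(252,398,.002),g(500,362,.002))
E
```

```text
handle ends [0.5263 0.1174 0.108 ] [0.4469 0.1161 0.108 ]
plate [array([0.5743, 0.192 , 0.004 ]), array([0.5762, 0.0439, 0.004 ]), array([0.4006, 0.0425, 0.004 ]), array([0.3983, 0.1891, 0.004 ])]
screws [array([0.5688, 0.1862, 0.005 ]), array([0.5694, 0.0504, 0.005 ]), array([0.4059, 0.0497, 0.005 ]), array([0.4056, 0.1842, 0.005 ])]
tab [0.44   0.0819 0.072 ]
handle ends [0.4515 0.1219 0.102 ] [0.5263 0.1173 0.102 ]
plate [0.4052 0.0467 0.002 ] [0.5756 0.0463 0.002 ]
```

```bash
cat >> h.py <<'E'
def delta(dst,yawx=None,s=None):
    """tool-frame shift to dst with the tool turned so tool x heads at yawx deg (tool y down); turn first"""
    s=s or get_state();M=Rot.from_quat(s["eef_rot"])
    if yawx is not None:
        a=np.radians(yawx);x=np.array([np.cos(a),np.sin(a),0]);y=np.array([0,0,-1.]);T=Rot.from_matrix(np.column_stack([x,y,np.cross(x,y)]))
        print("turn deg",np.degrees((M.inv()*T).as_rotvec()).round(2));M=T
    print("shift mm",(M.inv().apply(np.array(dst)-s["tcp_pos"])*1000).round(2))
E
python3 - <<'E'
from h import *
st();delta([.487,.117,.15],90.7)
c=cal("top")
for th,z in [("amber_bottle",.1),("small_bottle",.06),("timer",.018)]:
    for o in optics.outline_of(th,c)[:2]:
        r,cc=np.nonzero(o["pixels"]); print(th,o["p"],o["at"],at_z(c,o["at"][1],o["at"][0],z).round(3),[at_z(c,u,v,z).round(3)[:2] for u,v in [(cc.min(),r.max()),(cc.max(),r.min())]])
E
```

```text
t 0.85 tcp [0.2519 0.572  0.2313] F [0.33 0.68 0.15] M [-0.05 -0.01 -0.01] w 0.0855
[[ 4.030e-01  0.000e+00 -9.152e-01]
 [ 9.152e-01  1.000e-04  4.030e-01]
 [ 1.000e-04 -1.000e+00  0.000e+00]]
turn deg [ 0.000e+00 -2.447e+01  1.000e-02]
shift mm [-457.86   81.32 -229.5 ]
amber_bottle 0.62 [143.9, 308.3] [ 0.652 -0.086  0.1  ] [array([ 0.619, -0.062]), array([ 0.694, -0.122])]
small_bottle 0.5 [150.0, 340.0] [ 0.648 -0.161  0.06 ] [array([ 0.627, -0.14 ]), array([ 0.669, -0.179])]
timer 0.85 [268.0, 352.9] [ 0.379 -0.198  0.018] [array([ 0.341, -0.164]), array([ 0.412, -0.241])]
```

Call:
jog_arm(
  commands=[
    [0.05,0,0,0,0,-8.1,0],
    [0.05,0,0,0,0,-8.1,0],
    [0.05,0,0,0,0,-8.3,0],
    [0.05,-0.04,0,-0.02,0,0,0],
    [0.05,-0.04,0,-0.02,0,0,0],
    [0.05,-0.04,0,-0.02,0,0,0],
    [0.05,-0.04,0,-0.02,0,0,0],
    [0.05,-0.04,0,-0.02,0,0,0],
    [0.05,-0.04,0,-0.02,0,0,0],
    [0.05,-0.04,0,-0.02,0,0,0],
  ],
  grip_force=40,
)

```text
t: 2.05
tcp_pos: [0.3961, 0.2923, 0.2316]
eef_rot: [0.497, 0.504, -0.503, -0.497]
contact_force: [0.7, -0.1, 0.1]
gripper_width: 0.0501
```

```bash
python3 - <<'E'
from h import *
st();delta([.487,.117,.16],90.7)
E
```

```text
t 2.05 tcp [0.3961 0.2923 0.2316] F [ 0.68 -0.06  0.11] M [-0.02 -0.01  0.01] w 0.0501
[[-1.320e-02  9.000e-04 -9.999e-01]
 [ 9.999e-01  4.000e-04 -1.320e-02]
 [ 4.000e-04 -1.000e+00 -9.000e-04]]
turn deg [0.05 0.05 0.02]
shift mm [-176.38   71.6   -88.74]
```

Call:
jog_arm(
  commands=[
    [0.05,-0.03,0.01,-0.015,0,0,0],
    [0.05,-0.03,0.01,-0.015,0,0,0],
    [0.05,-0.03,0.01,-0.015,0,0,0],
    [0.05,-0.03,0.01,-0.015,0,0,0],
    [0.05,-0.03,0.01,-0.015,0,0,0],
    [0.05,-0.02,0.01,-0.01,0,0,0],
    [0.05,-0.006,0.0115,-0.003,0,0,0],
    [0.05,0,0,0,0,0,0],
    [0.05,0,0,0,0,0,0],
    [0.05,0,0,0,0,0,0],
  ],
)

```text
t: 3.05
tcp_pos: [0.4856, 0.12, 0.1602]
eef_rot: [0.496, 0.504, -0.503, -0.496]
contact_force: [-0.1, 0.5, 0.1]
gripper_width: 0.0499
```

```bash
python3 - <<'E'
from h import *
st()
c=cal("wrist");save(c,"w1.png")
c=cal("top");save(c,"t1.png",(150,300,130,330))
c=cal("side");save(c,"s1.png",(120,300,160,400))
E
```

```text
t 3.05 tcp [0.4856 0.12   0.1602] F [-0.1   0.5   0.12] M [0.03 0.01 0.03] w 0.0499
[[-1.410e-02  5.000e-04 -9.999e-01]
 [ 9.999e-01  5.000e-04 -1.410e-02]
 [ 5.000e-04 -1.000e+00 -5.000e-04]]
```

View pics/w1.png

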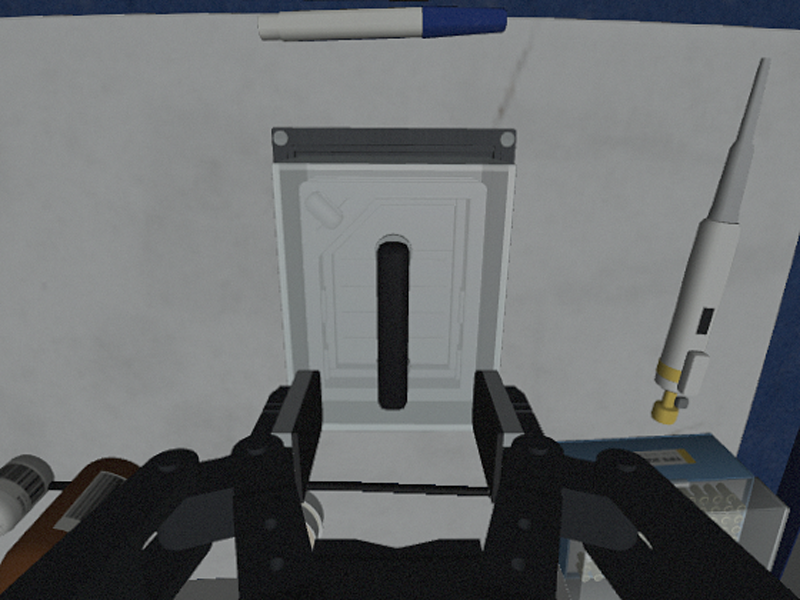

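View pics/s1.png

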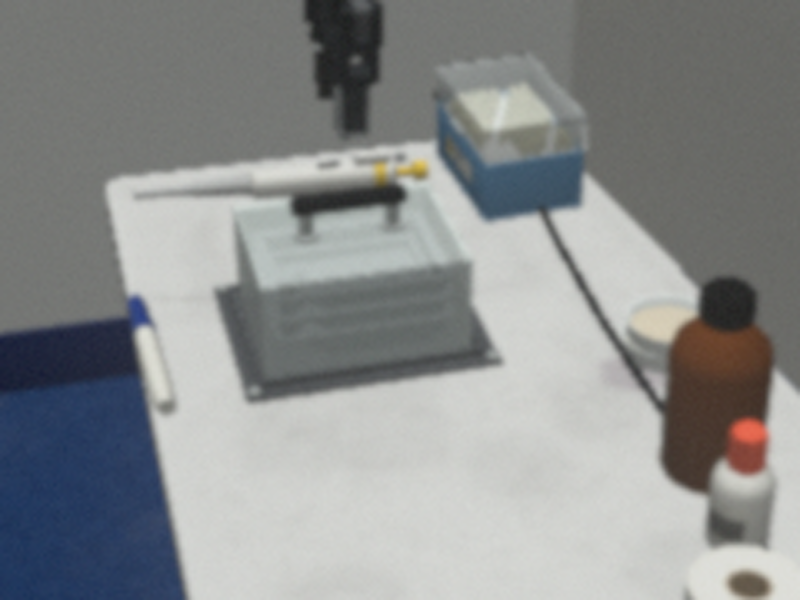

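```bash
python3 - <<'E'
from h import *
c=cal("wrist");k=1.42857
f=lambda x,y,z:at_z(c,(x+.5)/k-.5,(y+.5)/k-.5,z).round(4)
print("handle",f(393,245,.108),f(393,407,.108),f(377,330,.108),f(409,330,.108))
print("screws",f(280,138,.005),f(507,138,.005))
print("tab",f(326,210,.072))
delta([.487,.1175,.084],90.75)
E
```

```text
handle [0.4489 0.1186 0.108 ] [0.5253 0.1195 0.108 ] [0.4868 0.1121 0.108 ] [0.4866 0.126  0.108 ]
screws [0.4087 0.0508 0.005 ] [0.4069 0.1847 0.005 ]
tab [0.4405 0.0864 0.072 ]
turn deg [0.06 0.06 0.01]
shift mm [-2.26 76.31 -1.15]
```

Call:
jog_arm(
  commands=[
    [0.05,-0.0015,0.012,-0.001,0,0,0],
    [0.05,0,0.012,0,0,0,0],
    [0.05,0,0.012,0,0,0,0],
    [0.05,0,0.012,0,0,0,0],
    [0.05,0,0.01,0,0,0,0],
    [0.05,0,0.008,0,0,0,0],
    [0.05,0,0.006,0,0,0,0],
    [0.05,0,0.003,0,0,0,0],
    [0.05,0,0,0,0,0,0],
    [0.05,0,0,0,0,0,0],
  ],
)

```text
t: 4.25
tcp_pos: [0.4871, 0.1175, 0.0851]
eef_rot: [0.497, 0.503, -0.503, -0.497]
contact_force: [0.4, -0.1, -0.2]
gripper_width: 0.0497
```

```bash
python3 - <<'E'
from h import *
st()
c=cal("wrist");save(c,"w2.png")
c=cal("side");save(c,"s2.png",(120,300,160,400))
E
```

```text
t 4.25 tcp [0.4871 0.1175 0.0851] F [ 0.45 -0.07 -0.24] M [-0.03 -0.08  0.02] w 0.0497
[[-1.280e-02  8.000e-04 -9.999e-01]
 [ 9.999e-01  1.000e-04 -1.280e-02]
 [ 1.000e-04 -1.000e+00 -8.000e-04]]
```

View pics/w2.png

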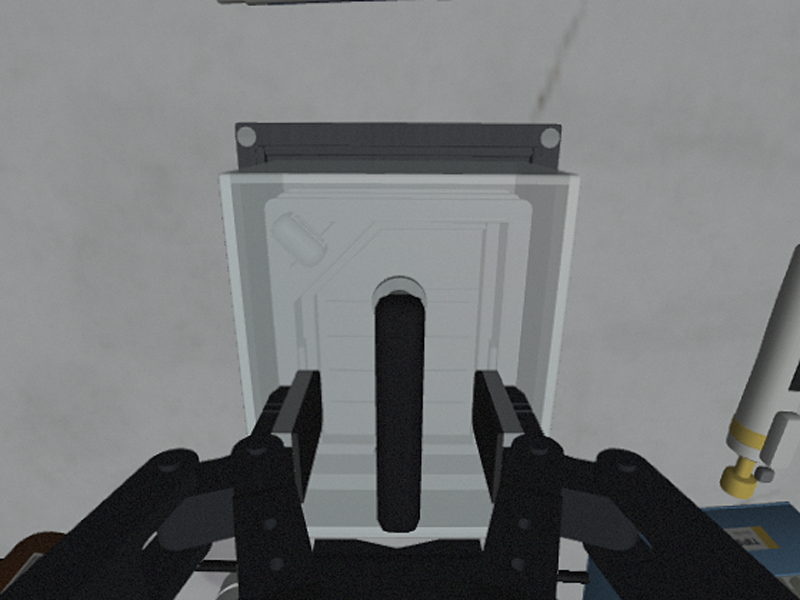

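View pics/s2.png

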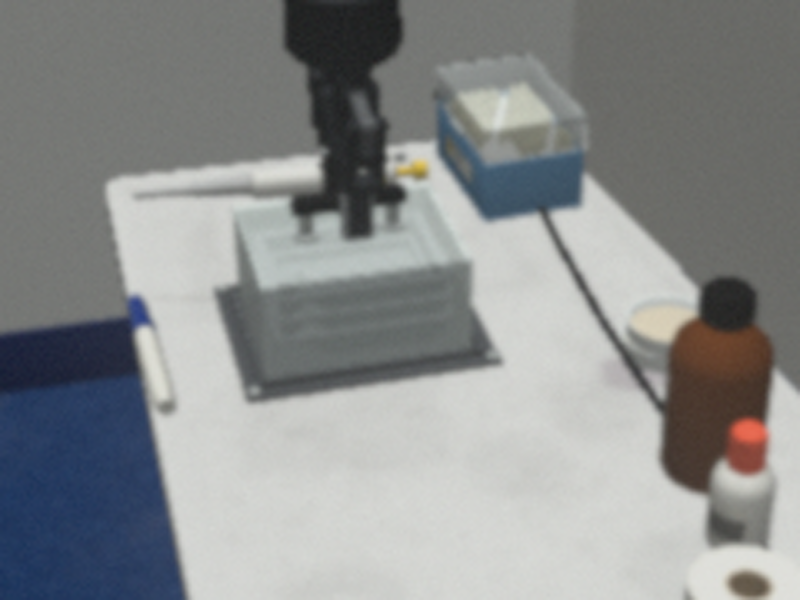

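The bar lies centred (col ~400) between the pads (cols ~310/485), and the tips are clear of the cover's top. I'll close now.

Call:
jog_arm(
  commands=[
    [0.03,0,0,0,0,0,0],
    [0.02,0,0,0,0,0,0],
    [0.014,0,0,0,0,0,0],
    [0.01,0,0,0,0,0,0],
    [0.005,0,0,0,0,0,0],
    [0,0,0,0,0,0,0],
    [0,0,0,0,0,0,0],
    [0,0,-0.001,0,0,0,0],
    [0,0,-0.002,0,0,0,0],
    [0,0,-0.003,0,0,0,0],
  ],
  grip_force=50,
)

```text
t: 5.35
tcp_pos: [0.4859, 0.1172, 0.0901]
eef_rot: [-0.496, -0.503, 0.504, 0.497]
contact_force: [0.3, 0.5, -1.9]
gripper_width: 0.013
```

```bash
python3 - <<'E'
from h import *
st()
E
```

```text
t 5.35 tcp [0.4859 0.1172 0.0901] F [ 0.27  0.49 -1.93] M [0.01 0.   0.02] w 0.013
[[-1.280e-02 -1.800e-03 -9.999e-01]
 [ 9.999e-01 -5.000e-04 -1.280e-02]
 [-4.000e-04 -1.000e+00  1.800e-03]]
```

Call:
jog_arm(
  commands=[
    [0,0,-0.006,0,0,0,0],
    [0,0,-0.01,0,0,0,0],
    [0,0,-0.012,0,0,0,0],
    [0,0,-0.012,0,0,0,0],
    [0,0,-0.012,0,0,0,0],
    [0,0,-0.012,0,0,0,0],
    [0,0,-0.012,0,0,0,0],
    [0,0,-0.012,0,0,0,0],
    [0,0,-0.012,0,0,0,0],
    [0,0,-0.005,0,0,0,0],
  ],
)

```text
t: 6.35
tcp_pos: [0.4877, 0.1176, 0.1976]
eef_rot: [0.497, 0.504, -0.502, -0.496]
contact_force: [-0.3, 0.6, -1.6]
gripper_width: 0.0132
```

```bash
python3 - <<'E'
from h import *
st()
c=cal("side");save(c,"s3.png",(60,300,120,440))
delta([.50,-.155,.195],90.75)
E
```

```text
t 6.35 tcp [0.4877 0.1176 0.1976] F [-0.26  0.57 -1.59] M [-0.    0.02 -0.01] w 0.0132
[[-1.280e-02  2.500e-03 -9.999e-01]
 [ 9.999e-01  4.000e-04 -1.280e-02]
 [ 3.000e-04 -1.000e+00 -2.500e-03]]
turn deg [ 0.18 -0.02  0.02]
shift mm [-272.76    2.79   -8.55]
```

View pics/s3.png

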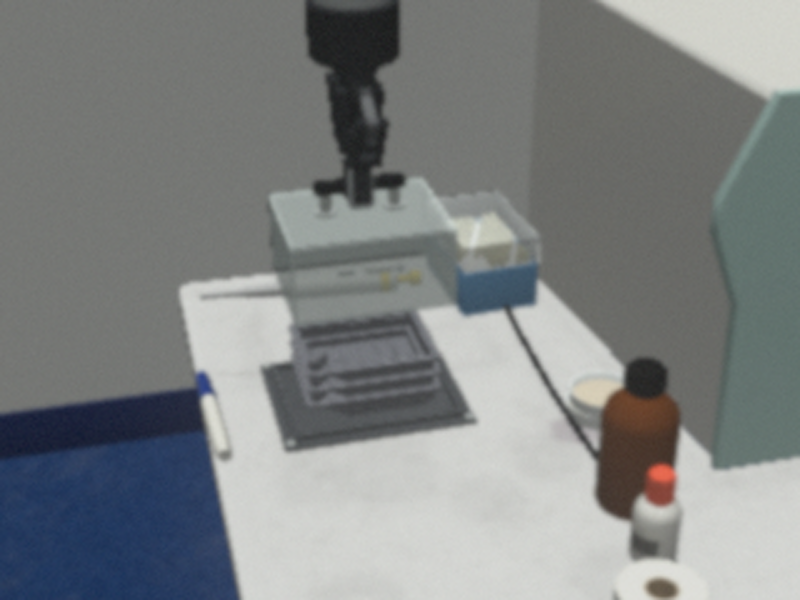

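The cover hangs level (crop rows 190–320) clear of the stack, and all three trays are still in place. I'll move it sideways now.

Call:
jog_arm(
  commands=[
    [0,-0.01,0,0,0,0,0],
    [0,-0.02,0,0,0,0,0],
    [0,-0.03,0,-0.001,0,0,0],
    [0,-0.04,0,-0.002,0,0,0],
    [0,-0.045,0,-0.002,0,0,0],
    [0,-0.045,0,-0.002,0,0,0],
    [0,-0.04,0,-0.001,0,0,0],
    [0,-0.028,0,-0.001,0,0,0],
    [0,-0.012,0,0,0,0,0],
    [0,-0.003,0,0,0,0,0],
  ],
)

```text
t: 7.4
tcp_pos: [0.4984, -0.1567, 0.195]
eef_rot: [-0.497, -0.502, 0.503, 0.498]
contact_force: [-0.4, -0.5, -1.8]
gripper_width: 0.013
```

```bash
python3 - <<'E'
from h import *
st()
c=cal("side");save(c,"s4.png",(60,300,120,440))
c=cal("wrist");save(c,"w4.png")
delta([.497,-.155,.081],90.75)
E
```

```text
t 7.4 tcp [ 0.4984 -0.1567  0.195 ] F [-0.37 -0.45 -1.75] M [ 0.01 -0.02  0.02] w 0.013
[[-1.030e-02 -1.600e-03 -9.999e-01]
 [ 9.999e-01  6.000e-04 -1.030e-02]
 [ 7.000e-04 -1.000e+00  1.600e-03]]
turn deg [-0.09 -0.05  0.07]
shift mm [5.0000e-02 1.1409e+02 1.5800e+00]
```

View pics/s4.png

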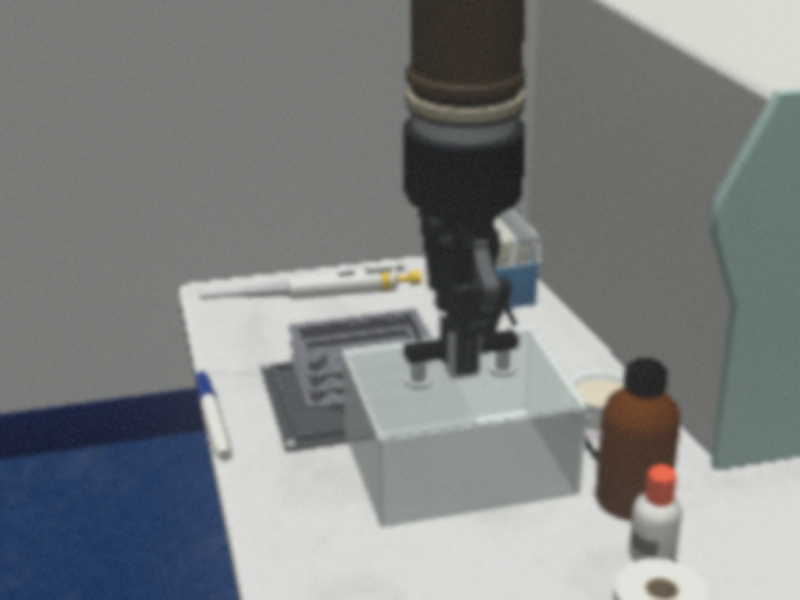

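View pics/w4.png

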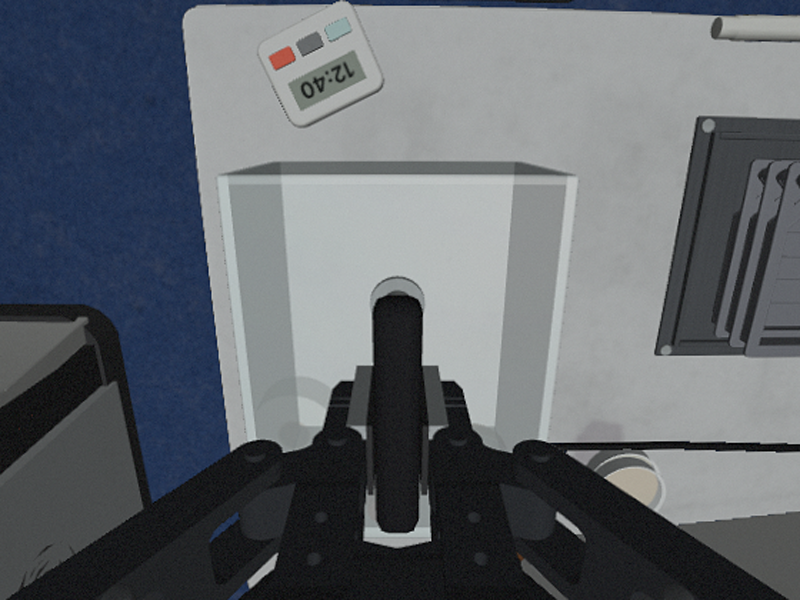

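Call:
jog_arm(
  commands=[
    [0,0,0.008,0,0,0,0],
    [0,0,0.014,0,0,0,0],
    [0,0,0.016,0,0,0,0],
    [0,0,0.016,0,0,0,0],
    [0,0,0.014,0,0,0,0],
    [0,0,0.012,0,0,0,0],
    [0,0,0.01,0,0,0,0],
    [0,0,0.008,0,0,0,0],
    [0,0,0.004,0,0,0,0],
    [0,0,0.002,0,0,0,0],
  ],
)

```text
t: 8.5
tcp_pos: [0.4993, -0.1554, 0.0915]
eef_rot: [-0.497, -0.503, 0.503, 0.497]
contact_force: [-0.8, -0.1, -2.2]
gripper_width: 0.0133
```

```bash
python3 - <<'E'
from h import *
st()
E
```

```text
t 8.5 tcp [ 0.4993 -0.1554  0.0915] F [-0.8  -0.09 -2.2 ] M [0.01 0.02 0.03] w 0.0133
[[-1.270e-02 -1.000e-04 -9.999e-01]
 [ 9.999e-01  1.000e-04 -1.270e-02]
 [ 1.000e-04 -1.000e+00  1.000e-04]]
```

Call:
jog_arm(
  commands=[
    [0,0,0.002,0,0,0,0],
    [0,0,0.002,0,0,0,0],
    [0,0,0.001,0,0,0,0],
    [0,0,0.001,0,0,0,0],
    [0,0,0.001,0,0,0,0],
    [0,0,0.001,0,0,0,0],
    [0,0,0.001,0,0,0,0],
    [0,0,0,0,0,0,0],
    [0,0,0,0,0,0,0],
    [0,0,0,0,0,0,0],
  ],
)

```text
t: 9.5
tcp_pos: [0.4993, -0.1554, 0.0828]
eef_rot: [0.497, 0.503, -0.503, -0.497]
contact_force: [-0.4, -0.4, -1.0]
gripper_width: 0.0129
```

```bash
python3 - <<'E'
from h import *
st()
c=cal("side");save(c,"s5.png",(60,300,120,440))
E
```

```text
t 9.5 tcp [ 0.4993 -0.1554  0.0828] F [-0.41 -0.38 -1.02] M [-0.02 -0.01 -0.01] w 0.0129
[[-1.280e-02  1.000e-04 -9.999e-01]
 [ 9.999e-01 -0.000e+00 -1.280e-02]
 [-0.000e+00 -1.000e+00 -1.000e-04]]
```

View pics/s5.png

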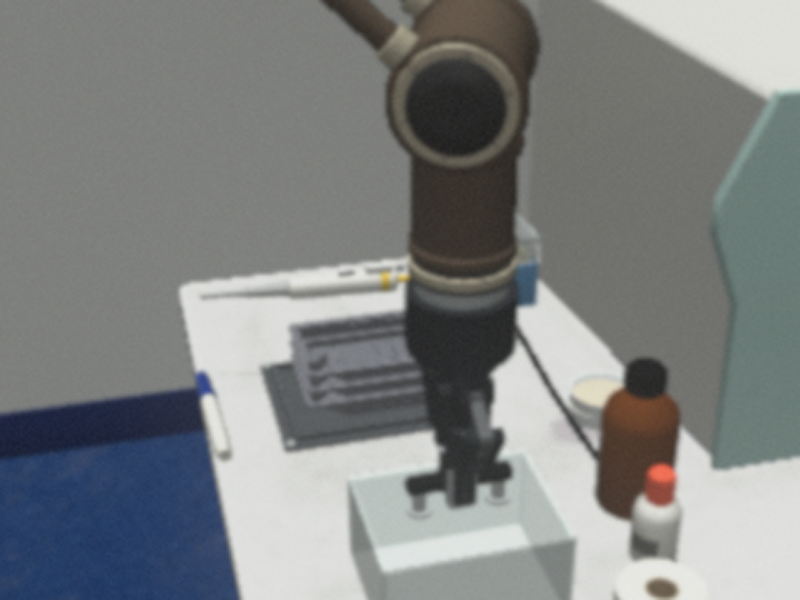

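Call:
jog_arm(
  commands=[
    [0,0,0.0005,0,0,0,0],
    [0,0,0.0005,0,0,0,0],
    [0,0,0.0005,0,0,0,0],
    [0,0,0.0005,0,0,0,0],
    [0,0,0,0,0,0,0],
    [0,0,0,0,0,0,0],
    [0,0,0,0,0,0,0],
    [0,0,0,0,0,0,0],
    [0,0,0,0,0,0,0],
    [0,0,0,0,0,0,0],
  ],
)

```text
t: 10.55
tcp_pos: [0.4992, -0.1554, 0.0812]
eef_rot: [-0.497, -0.503, 0.503, 0.497]
contact_force: [-3.5, 1.0, 5.3]
gripper_width: 0.0134
```

```bash
python3 - <<'E'
from h import *
st()
E
```

```text
t 10.55 tcp [ 0.4992 -0.1554  0.0812] F [-3.46  0.96  5.3 ] M [0.12 0.44 0.02] w 0.0134
[[-1.290e-02 -1.000e-04 -9.999e-01]
 [ 9.999e-01 -0.000e+00 -1.290e-02]
 [-0.000e+00 -1.000e+00  1.000e-04]]
```

Call:
jog_arm(
  commands=[
    [0,0,-0.0005,0,0,0,0],
    [0.012,0,0,0,0,0,0],
    [0.016,0,0,0,0,0,0],
    [0.02,0,0,0,0,0,0],
    [0.03,0,0,0,0,0,0],
    [0.05,0,0,0,0,0,0],
    [0.05,0,0,0,0,0,0],
    [0.05,0,-0.006,0,0,0,0],
    [0.05,0,-0.012,0,0,0,0],
    [0.05,0,-0.015,0,0,0,0],
  ],
)

```text
t: 11.55
tcp_pos: [0.499, -0.1553, 0.1149]
eef_rot: [-0.497, -0.503, 0.503, 0.497]
contact_force: [0.3, 0.9, 0.1]
gripper_width: 0.05
```

Call:
jog_arm(
  commands=[
    [0.05,0,-0.02,0,0,0,0],
    [0.05,0,-0.02,0,0,0,0],
    [0.05,0,-0.02,0,0,0,0],
    [0.05,0.02,-0.02,0,0,0,0],
    [0.05,0.04,-0.01,0,0,0,0],
    [0.05,0.04,0,0.01,0,0,0],
    [0.05,0.03,0,0.015,0,0,0],
    [0.05,0.02,0,0.02,0,0,0],
    [0.05,0,0,0,0,0,0],
    [0.05,0,0,0,0,0,0],
  ],
)

```text
t: 12.55
tcp_pos: [0.4528, -0.0058, 0.2054]
eef_rot: [0.497, 0.504, -0.503, -0.496]
contact_force: [-0.2, -0.6, 0.6]
gripper_width: 0.0501
```

```bash
python3 - <<'E'
from h import *
s,M=st()
c=cal("side");save(c,"s6.png",(60,420,120,440) )
c=cal("top");save(c,"t6.png",(150,300,180,380))
c=cal("wrist");save(c,"w6.png")
E
```

```text
t 12.55 tcp [ 0.4528 -0.0058  0.2054] F [-0.18 -0.65  0.59] M [ 0.06  0.02 -0.01] w 0.0501
[[-1.410e-02  2.400e-03 -9.999e-01]
 [ 9.999e-01 -6.000e-04 -1.410e-02]
 [-6.000e-04 -1.000e+00 -2.400e-03]]
```

View pics/s6.png

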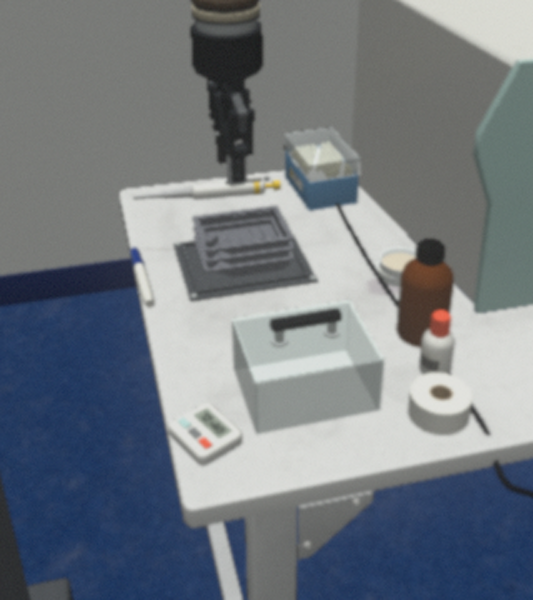

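View pics/t6.png

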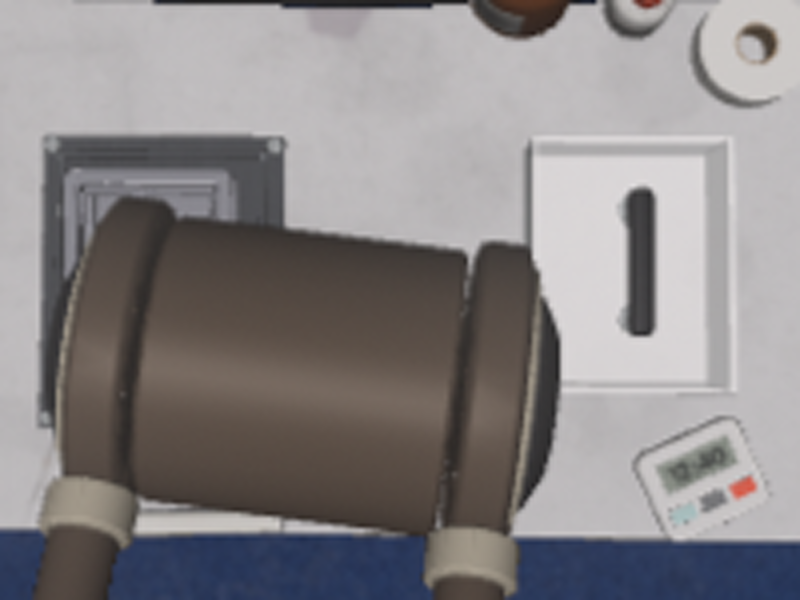

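View pics/w6.png

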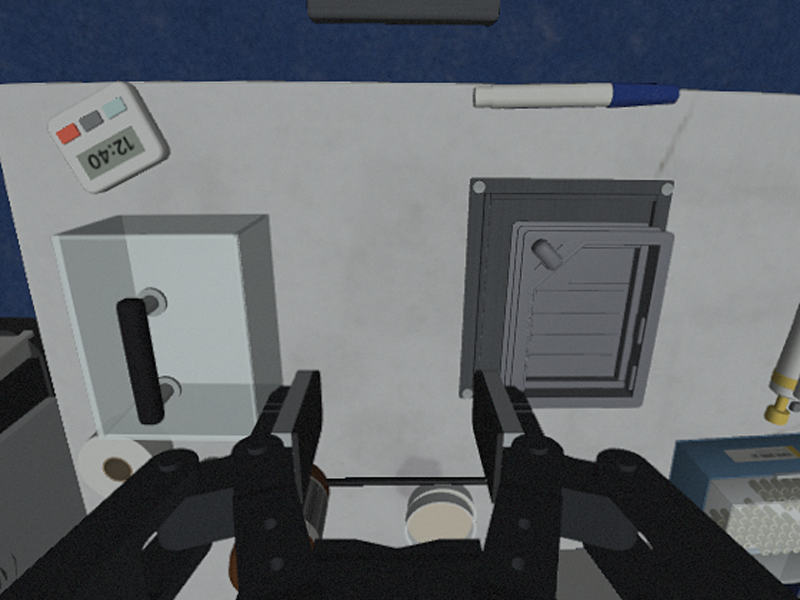

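The cover stands upright at the right (full-image cols ~280–345, rows 245–310), and the bottles and timer haven't moved. Next I'll turn for the tab.

```bash
python3 - <<'E'
from h import *
s,M=st();print(s["q"].round(3))
delta([.439,.084,.12],135.7)
c=cal("wrist");k=1.42857
print(at_z(c,547.5/k-.5,253.5/k-.5,.072))
E
```

```text
t 12.7 tcp [ 0.4534 -0.0067  0.205 ] F [ 0.58  0.44 -0.67] M [ 0.03  0.02 -0.03] w 0.05
[[-1.200e-02  1.700e-03 -9.999e-01]
 [ 9.999e-01 -4.000e-04 -1.200e-02]
 [-5.000e-04 -1.000e+00 -1.700e-03]]
[-1.110e-01 -1.000e-03  2.048e+00 -0.000e+00  1.093e+00 -1.693e+00]
turn deg [  0.08 -45.01  -0.06]
shift mm [ 73.61  85.01 -54.88]
[0.43860281 0.08213278 0.072     ]
```

Call:
jog_arm(
  commands=[
    [0.05,0,0,0,0,-7.5,0],
    [0.05,0,0,0,0,-7.5,0],
    [0.05,0,0,0,0,-7.5,0],
    [0.05,0,0,0,0,-7.5,0],
    [0.05,0,0,0,0,-7.5,0],
    [0.05,0,0,0,0,-7.5,0],
    [0.04,0.02,0.02,-0.015,0,0,0],
    [0.03,0.025,0.025,-0.02,0,0,0],
    [0.03,0.02,0.025,-0.015,0,0,0],
    [0.03,0.0085,0.015,-0.005,0,0,0],
  ],
)

```text
t: 13.75
tcp_pos: [0.4372, 0.0856, 0.1175]
eef_rot: [-0.265, -0.655, 0.655, 0.267]
contact_force: [1.4, -0.4, -0.1]
gripper_width: 0.03
```

Call:
jog_arm(
  commands=[
    [0.03,0,0.002,0,0,0,0],
    [0.03,0,0.003,0,0,0,0],
    [0.03,0,0.003,0,0,0,0],
    [0.03,0,0.002,0,0,0,0],
    [0.03,0,0,0,0,0,0],
    [0.03,0,0,0,0,0,0],
    [0.03,0,0,0,0,0,0],
    [0.03,0,0,0,0,0,0],
    [0.03,0,0,0,0,0,0],
    [0.03,0,0,0,0,0,0],
  ],
)

```text
t: 14.75
tcp_pos: [0.4381, 0.0847, 0.1093]
eef_rot: [0.266, 0.655, -0.655, -0.266]
contact_force: [-0.9, 0.2, -0.5]
gripper_width: 0.0298
```

```bash
python3 - <<'E'
from h import *
s,M=st()
c=cal("wrist");save(c,"w7.png")
print("tab expected px*1.4286",proj(c,[.439,.084,.072])*1.42857)
E
```

```text
t 14.75 tcp [0.4381 0.0847 0.1093] F [-0.94  0.17 -0.55] M [ 0.01  0.01 -0.03] w 0.0298
[[-7.162e-01  1.000e-04 -6.979e-01]
 [ 6.979e-01 -0.000e+00 -7.162e-01]
 [-1.000e-04 -1.000e+00 -1.000e-04]]
tab expected px*1.4286 [394.14374853 341.64312372]
```

View pics/w7.png

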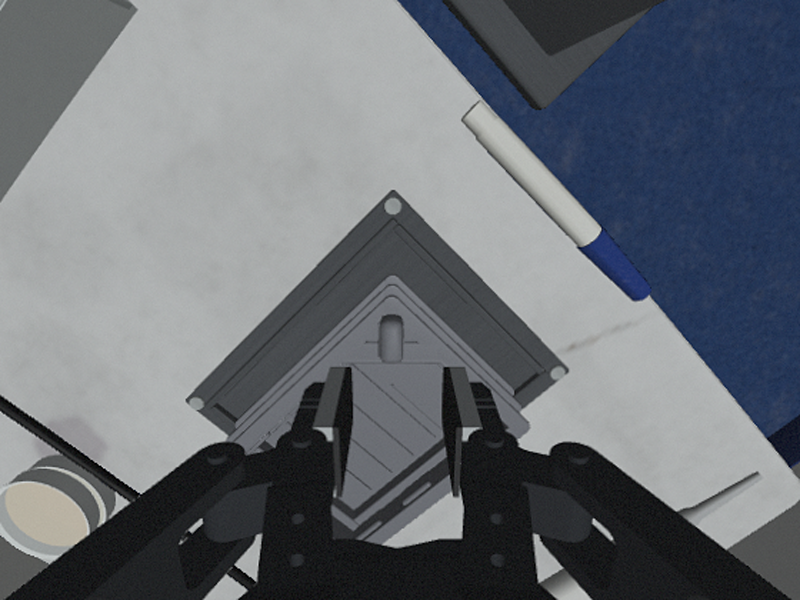

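```bash
python3 - <<'E'
from h import *
c=cal("wrist")
print(-np.array(c["R"]).T@c["t"])
im=cv2.resize(c["image"][...,::-1],(800,600),interpolation=cv2.INTER_CUBIC)
cx,cy,a=.4387,.0837,.7854+.012
u=np.array([np.cos(a),np.sin(a),0]);v=np.array([u[1],-u[0],0])
for ctr,col in [((.4387,.0837),(0,0,255)),((.4385,.0830),(0,255,0))]:
  for z in (.06,.072):
    P=np.array([[*ctr,z]+ i*.01*u+j*.005*v for i,j in [(1,1),(1,-1),(-1,-1),(-1,1)]])
    p=((proj(c,P)+.5)*1.42857-.5); print(z,p.round(0).tolist())
    cv2.polylines(im,[p.round().astype(int)],True,col,1)
cv2.imwrite("pics/w7b.png",cv2.resize(im[240:420,270:510],(800,600),interpolation=cv2.INTER_CUBIC))
for th in ["top_tab"]:
    print([(o["p"],o["at"]) for o in optics.outline_of(th,c)])
E
```

```text
[0.38195316 0.02671048 0.25064861]
0.06 [[383.0, 351.0], [406.0, 351.0], [406.0, 308.0], [383.0, 308.0]]
0.072 [[382.0, 363.0], [406.0, 363.0], [407.0, 318.0], [382.0, 318.0]]
0.06 [[382.0, 349.0], [405.0, 349.0], [405.0, 306.0], [382.0, 306.0]]
0.072 [[381.0, 362.0], [406.0, 362.0], [406.0, 316.0], [381.0, 316.0]]
[(0.76, [293.2, 270.5])]
```

View pics/w7b.png

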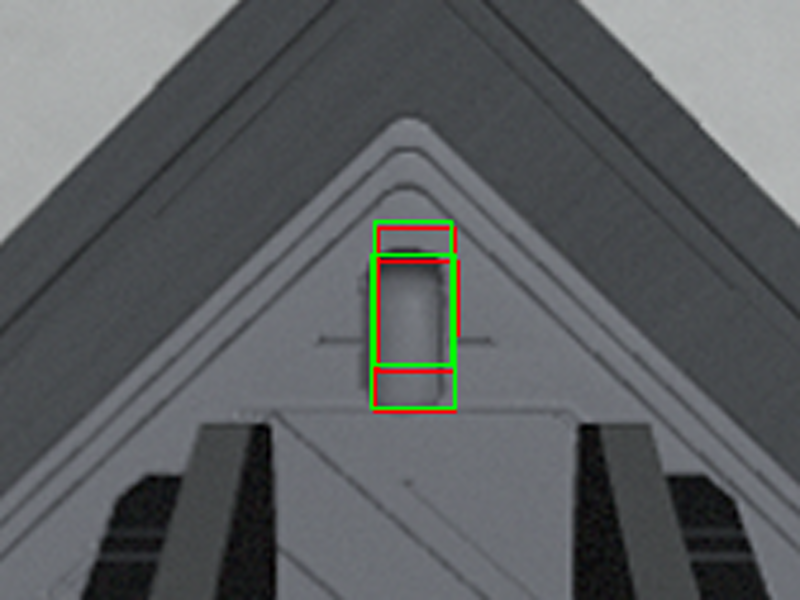

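Fin top face sits at cols ~379–403, rows ~315–363 in w7. It is 2.7 mm to −tool-x of the finger centreline and aligned in yaw. I'll correct that and descend.

Call:
jog_arm(
  commands=[
    [0.03,-0.0027,0.004,0.0007,0,0,0],
    [0.03,0,0.008,0,0,0,0],
    [0.03,0,0.008,0,0,0,0],
    [0.03,0,0.008,0,0,0,0],
    [0.03,0,0.006,0,0,0,0],
    [0.03,0,0.005,0,0,0,0],
    [0.03,0,0.003,0,0,0,0],
    [0.03,0,0.002,0,0,0,0],
    [0.03,0,0.001,0,0,0,0],
    [0.03,0,0,0,0,0,0],
  ],
)

```text
t: 15.9
tcp_pos: [0.4396, 0.0823, 0.0643]
eef_rot: [0.266, 0.655, -0.655, -0.266]
contact_force: [-0.1, -0.3, 0.0]
gripper_width: 0.0301
```

```bash
python3 - <<'E'
from h import *
s,M=st()
c=cal("wrist");save(c,"w8.png")
c=cal("side");save(c,"s8.png",(120,260,180,360))
E
```

```text
t 15.9 tcp [0.4396 0.0823 0.0643] F [-0.14 -0.27  0.  ] M [ 0.02 -0.01 -0.02] w 0.0301
[[-7.161e-01  2.000e-04 -6.980e-01]
 [ 6.980e-01  0.000e+00 -7.161e-01]
 [-1.000e-04 -1.000e+00 -1.000e-04]]
```

View pics/w8.png

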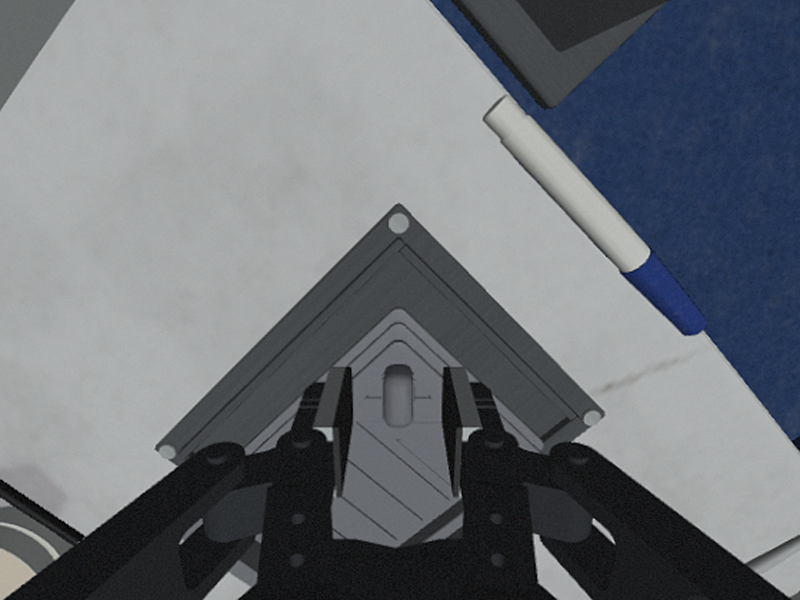

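View pics/s8.png

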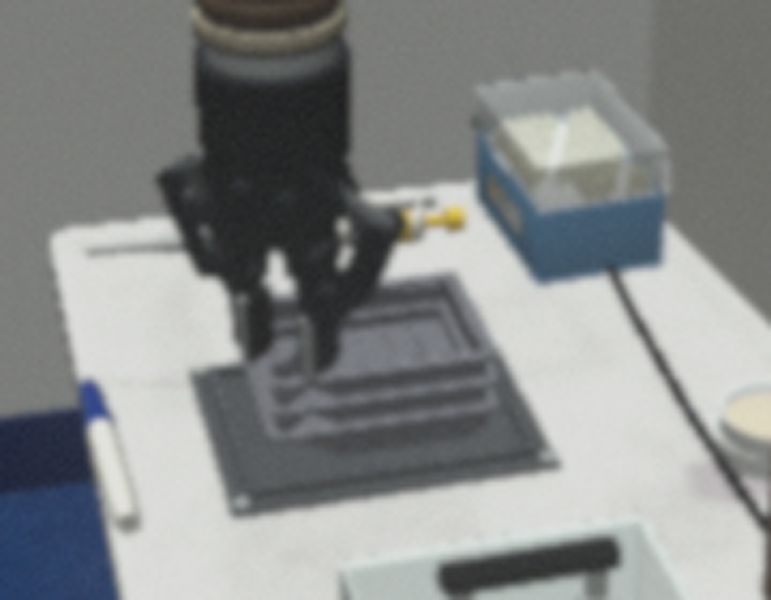

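Fin (cols 385–413) is centred between the pads (350/445). I'll go down 1.5 mm more and close.

Call:
jog_arm(
  commands=[
    [0.03,0,0.001,0,0,0,0],
    [0.025,0,0.0005,0,0,0,0],
    [0.02,0,0,0,0,0,0],
    [0.015,0,0,0,0,0,0],
    [0.012,0,0,0,0,0,0],
    [0.01,0,0,0,0,0,0],
    [0.005,0,0,0,0,0,0],
    [0,0,0,0,0,0,0],
    [0,0,0,0,0,0,0],
    [0,0,0,0,0,0,0],
  ],
  grip_force=80,
)

```text
t: 17.0
tcp_pos: [0.4394, 0.0823, 0.063]
eef_rot: [-0.266, -0.655, 0.655, 0.267]
contact_force: [-2.4, 0.4, 5.2]
gripper_width: 0.0068
```

```bash
python3 - <<'E'
from h import *
s,M=st()
c=cal("wrist");save(c,"w9.png",(200,420,140,420))
# peel plan
T0=s["tcp_pos"]; tab=np.array([.4395,.0823,.066])
yaw=.012;Rz=Rot.from_euler("z",yaw)
far=tab+Rz.apply([.1067,.0767,-.0075])
a=Rz.apply(np.array([-.584,.812,0]))
M0=Rot.from_quat(s["eef_rot"])
prev_p,prev_R=T0,M0
print("axis in tool",M0.inv().apply(a).round(3))
for th in np.radians([1,2,3,4,5,6,7,8,9,10]):
    Q=Rot.from_rotvec(a*th); p=far+Q.apply(T0-far); R=Q*M0
    print(round(np.degrees(th),1),"shift mm",(prev_R.inv().apply(p-prev_p)*1000).round(2),"turn",np.degrees((prev_R.inv()*R).as_rotvec()).round(3), "world",((p-T0)*1000).round(1))
    prev_p,prev_R=p,R
E
```

```text
t 17.0 tcp [0.4394 0.0823 0.063 ] F [-2.42  0.43  5.23] M [ 0.03  0.37 -0.08] w 0.0068
[[-7.160e-01 -4.000e-04 -6.981e-01]
 [ 6.981e-01  0.000e+00 -7.160e-01]
 [ 3.000e-04 -1.000e+00  2.000e-04]]
axis in tool [ 0.987  0.    -0.162]
1.0 shift mm [-0.02 -2.29 -0.1 ] turn [ 0.987  0.    -0.162] world [0.1 0.1 2.3]
2.0 shift mm [-0.02 -2.29 -0.1 ] turn [ 0.987  0.    -0.162] world [0.2 0.1 4.6]
3.0 shift mm [-0.02 -2.29 -0.1 ] turn [ 0.987  0.    -0.162] world [0.3 0.2 6.9]
4.0 shift mm [-0.02 -2.29 -0.1 ] turn [ 0.987  0.    -0.162] world [0.5 0.4 9.2]
5.0 shift mm [-0.02 -2.29 -0.1 ] turn [ 0.987  0.    -0.162] world [ 0.7  0.5 11.4]
6.0 shift mm [-0.02 -2.29 -0.1 ] turn [ 0.987  0.    -0.162] world [ 1.   0.7 13.7]
7.0 shift mm [-0.02 -2.29 -0.1 ] turn [ 0.987  0.    -0.162] world [ 1.2  0.9 16. ]
8.0 shift mm [-0.02 -2.29 -0.1 ] turn [ 0.987  0.    -0.162] world [ 1.5  1.1 18.3]
9.0 shift mm [-0.02 -2.29 -0.1 ] turn [ 0.987  0.    -0.162] world [ 1.9  1.4 20.5]
10.0 shift mm [-0.02 -2.29 -0.1 ] turn [ 0.987  0.    -0.162] world [ 2.2  1.7 22.8]
```

View pics/w9.png

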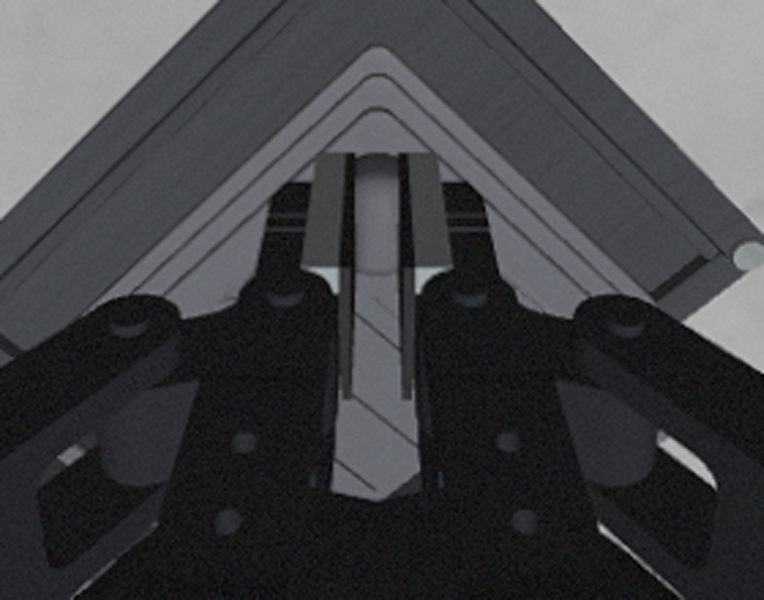

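Call:
jog_arm(
  commands=[
    [0,0,-0.0006,0,0.25,0,-0.04],
    [0,0,-0.0006,0,0.25,0,-0.04],
    [0,0,-0.0006,0,0.25,0,-0.04],
    [0,0,-0.0006,0,0.25,0,-0.04],
    [0,0,-0.0006,0,0.25,0,-0.04],
    [0,0,-0.0006,0,0.25,0,-0.04],
    [0,0,-0.0006,0,0.25,0,-0.04],
    [0,0,-0.0006,0,0.25,0,-0.04],
    [0,0,-0.0006,0,0.25,0,-0.04],
    [0,0,-0.0006,0,0.25,0,-0.04],
  ],
)

```text
t: 18.05
tcp_pos: [0.4399, 0.0824, 0.0689]
eef_rot: [-0.258, -0.641, 0.668, 0.274]
contact_force: [3.8, 1.6, -6.0]
gripper_width: 0.0071
```

```bash
python3 - <<'E'
from h import *
s,M=st()
c=cal("wrist");save(c,"w10.png",(200,420,140,420))
c=cal("side");save(c,"s10.png",(120,260,180,360))
E
```

```text
t 18.05 tcp [0.4399 0.0824 0.0689] F [ 3.75  1.62 -6.  ] M [ 0.32 -0.39 -0.12] w 0.0071
[[-0.7159 -0.0351 -0.6973]
 [ 0.6981 -0.0265 -0.7155]
 [ 0.0066 -0.999   0.0434]]
```

View pics/w10.png

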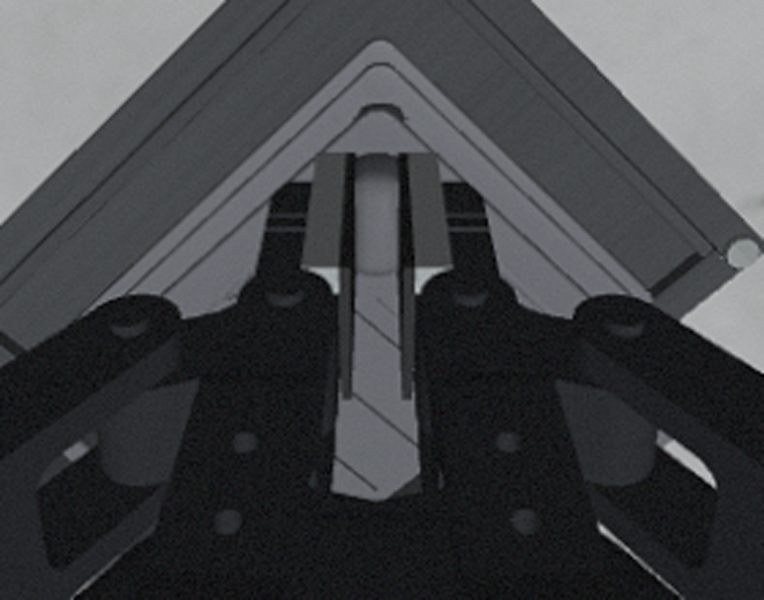

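View pics/s10.png

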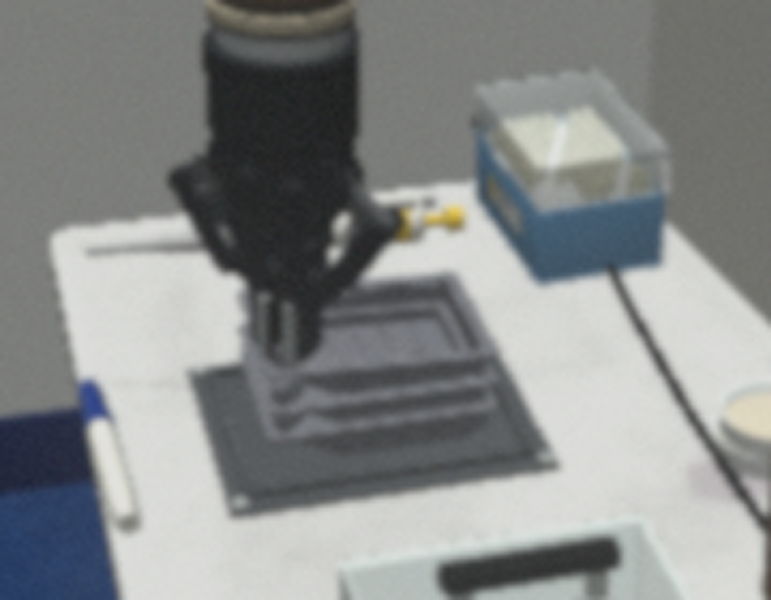

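The tab is held and the top corner opens evenly (gap at crop row ~105), at 6 N. I'll continue the peel.

Call:
jog_arm(
  commands=[
    [0,0,-0.0006,0,0.25,0,-0.04],
    [0,0,-0.0006,0,0.25,0,-0.04],
    [0,0,-0.0006,0,0.25,0,-0.04],
    [0,0,-0.0006,0,0.25,0,-0.04],
    [0,0,-0.0006,0,0.25,0,-0.04],
    [0,0,-0.0006,0,0.25,0,-0.04],
    [0,0,-0.0006,0,0.25,0,-0.04],
    [0,0,-0.0006,0,0.25,0,-0.04],
    [0,0,-0.0006,0,0.25,0,-0.04],
    [0,0,-0.0006,0,0.25,0,-0.04],
  ],
)

```text
t: 19.15
tcp_pos: [0.4401, 0.0826, 0.0748]
eef_rot: [-0.25, -0.628, 0.681, 0.282]
contact_force: [2.3, 0.1, -2.4]
gripper_width: 0.0071
```

Call:
jog_arm(
  commands=[
    [0,0,-0.0006,0,0.25,0,-0.04],
    [0,0,-0.0006,0,0.25,0,-0.04],
    [0,0,-0.0006,0,0.25,0,-0.04],
    [0,0,-0.0006,0,0.25,0,-0.04],
    [0,0,-0.0006,0,0.25,0,-0.04],
    [0,0,-0.0006,0,0.25,0,-0.04],
    [0,0,-0.0006,0,0.25,0,-0.04],
    [0,0,-0.0006,0,0.25,0,-0.04],
    [0,0,0,0,0,0,0],
    [0,0,0,0,0,0,0],
  ],
)

```text
t: 20.15
tcp_pos: [0.4403, 0.0829, 0.0795]
eef_rot: [-0.243, -0.616, 0.691, 0.289]
contact_force: [-0.1, -0.1, 0.1]
gripper_width: 0.0071
```

```bash
python3 - <<'E'
from h import *
s,M=st()
c=cal("wrist");save(c,"w11.png",(200,420,140,420))
c=cal("side");save(c,"s11.png",(120,260,180,360))
E
```

```text
t 20.15 tcp [0.4403 0.0829 0.0795] F [-0.11 -0.15  0.07] M [-0.01  0.04  0.01] w 0.0071
[[-0.7151 -0.0991 -0.6919]
 [ 0.6987 -0.0737 -0.7116]
 [ 0.0196 -0.9923  0.122 ]]
```

View pics/w11.png

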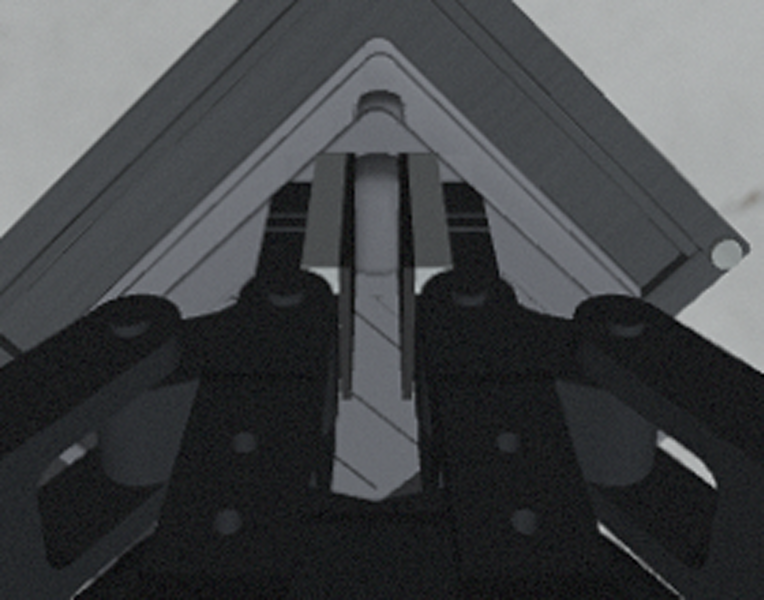

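View pics/s11.png

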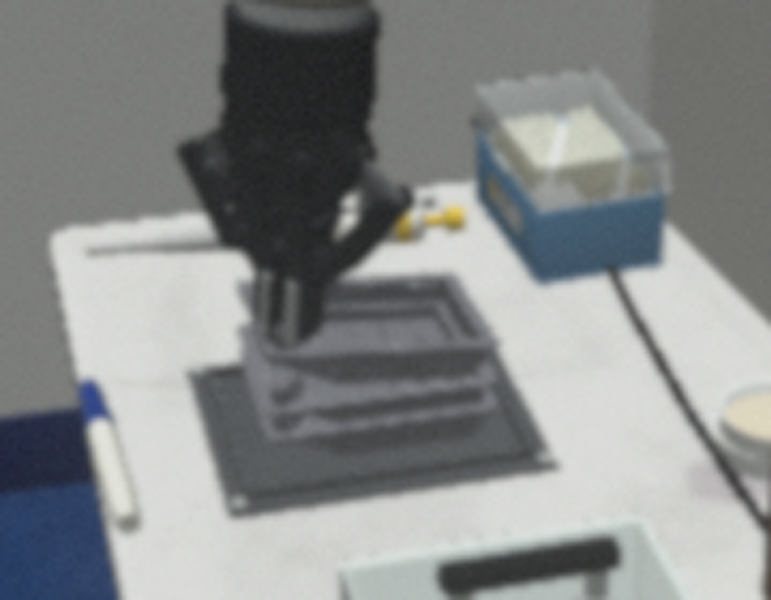

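Released: the top tray is tilted 7° (0.122 rad), the far corner is still nested, the lower trays are unchanged, and the force is about 0. Next is a straight lift.

Call:
jog_arm(
  commands=[
    [0,0,-0.001,0.0001,0,0,0],
    [0,0,-0.001,0.0001,0,0,0],
    [0,0,-0.001,0.0001,0,0,0],
    [0,0,-0.002,0.0002,0,0,0],
    [0,0,-0.002,0.0002,0,0,0],
    [0,0,-0.003,0.0004,0,0,0],
    [0,0,-0.003,0.0004,0,0,0],
    [0,0,-0.004,0.0005,0,0,0],
    [0,0,-0.004,0.0005,0,0,0],
    [0,0,-0.004,0.0005,0,0,0],
  ],
)

```text
t: 21.25
tcp_pos: [0.4408, 0.0826, 0.1051]
eef_rot: [-0.243, -0.616, 0.691, 0.288]
contact_force: [0.6, 0.8, -0.8]
gripper_width: 0.0075
```

```bash
python3 - <<'E'
from h import *
s,M=st()
c=cal("side");save(c,"s12.png",(120,260,180,360))
E
```

```text
t 21.25 tcp [0.4408 0.0826 0.1051] F [ 0.64  0.8  -0.84] M [ 0.02 -0.02  0.02] w 0.0075
[[-0.7151 -0.0988 -0.692 ]
 [ 0.6987 -0.0736 -0.7116]
 [ 0.0194 -0.9924  0.1217]]
```

View pics/s12.png

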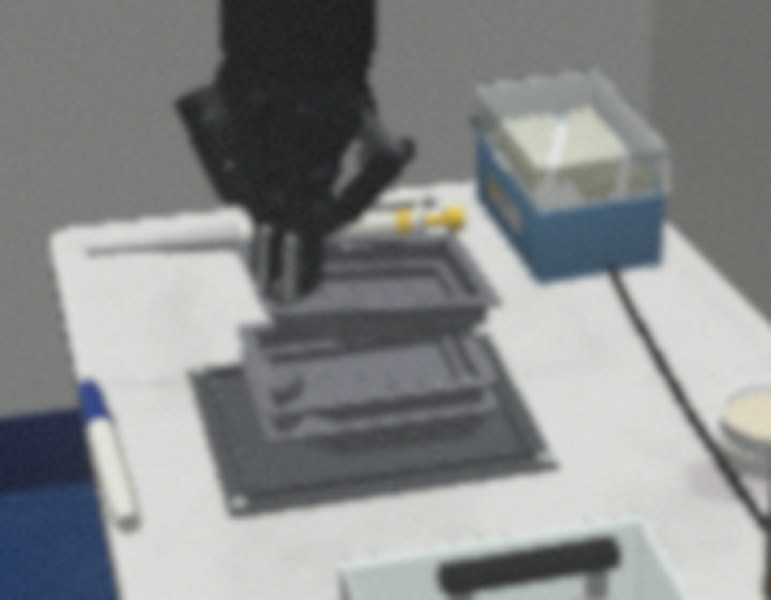

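Only the top tray has come up; the two lower trays stay in the carrier. I'll raise and level it.

Call:
jog_arm(
  commands=[
    [0,0,-0.006,0.0007,0,0,0],
    [0,0,-0.008,0.001,-0.7,0,0.11],
    [0,0,-0.01,0.001,-0.8,0,0.13],
    [0,0,-0.01,0.001,-0.8,0,0.13],
    [0,0,-0.01,0.0008,-0.8,0,0.13],
    [0,0,-0.01,0.0006,-0.8,0,0.13],
    [0,0,-0.01,0.0004,-0.8,0,0.13],
    [0,0,-0.01,0.0003,-0.8,0,0.13],
    [0,0,-0.01,0.0002,-0.8,0,0.13],
    [0,0,-0.008,0,-0.6,0,0.1],
  ],
)

```text
t: 22.3
tcp_pos: [0.442, 0.0823, 0.198]
eef_rot: [-0.267, -0.655, 0.655, 0.266]
contact_force: [0.2, 1.2, -1.2]
gripper_width: 0.0077
```

Call:
jog_arm(
  commands=[
    [0,0,-0.008,0,0,0,0],
    [0,0,-0.008,0,0,0,0],
    [0,0,-0.008,0,0,0,0],
    [0,0,-0.006,0,0,0,0],
    [0,0,-0.004,0,0,0,0],
    [0,0,-0.002,0,0,0,0],
    [0,0,0,0,0,0,0],
    [0,0,0,0,0,0,0],
    [0,0,0,0,0,0,0],
    [0,0,0,0,0,0,0],
  ],
)

```text
t: 23.3
tcp_pos: [0.4417, 0.0823, 0.2326]
eef_rot: [-0.266, -0.654, 0.656, 0.267]
contact_force: [-0.5, 0.1, 0.4]
gripper_width: 0.0069
```

```bash
python3 - <<'E'
from h import *
s,M=st()
c=cal("side");save(c,"s13.png",(40,310,160,400))
c=cal("wrist");save(c,"w13.png")
c=cal("top");save(c,"t13.png",(120,300,130,370))
E
```

```text
t 23.3 tcp [0.4417 0.0823 0.2326] F [-0.51  0.13  0.44] M [-0.01 -0.    0.03] w 0.0069
[[-7.161e-01 -1.900e-03 -6.980e-01]
 [ 6.980e-01 -1.300e-03 -7.161e-01]
 [ 5.000e-04 -1.000e+00  2.300e-03]]
```

View pics/s13.png

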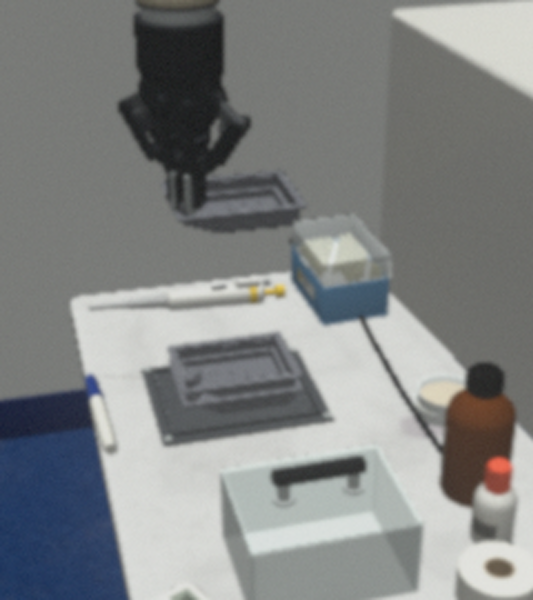

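View pics/w13.png

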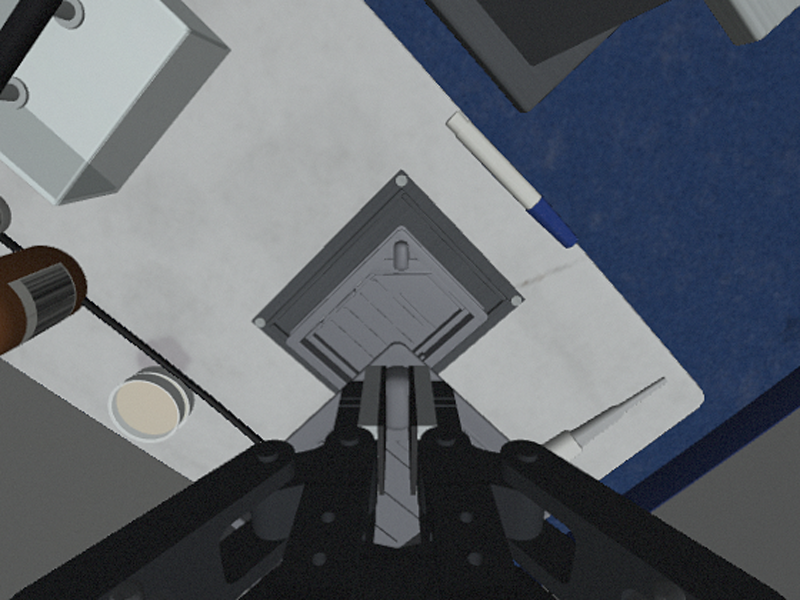

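View pics/t13.png

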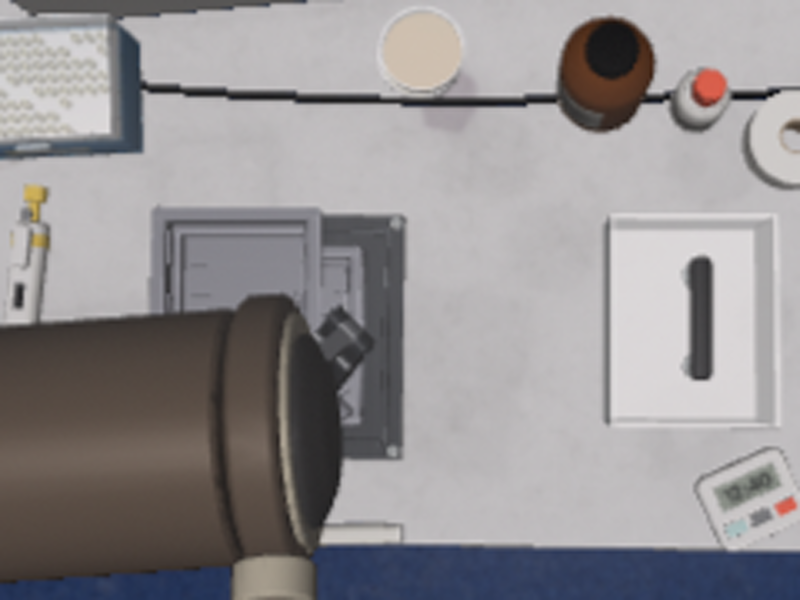

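Both lower trays, the carrier, the cover, the bottles and the timer are in place, and the tray is held about 0.17 m up. I'll check the level by overlaying a model.

```bash
python3 - <<'E'
from h import *
s,M=st()
c=cal("side")
tab=np.array([.4395+.0023,.0823,.066+.1696]);Rz=Rot.from_euler("z",.012)
x0,x1,y0,y1=160+40,160+200,90,180
def draw(tilt,col,im):
    a=Rz.apply([-.584,.812,0]);Q=Rot.from_rotvec(-a*tilt)*Rz  # + = far corner... 
    L=np.array([[-62,-47,24],[62,-47,24],[62,47,24],[-62,47,24]])/1000-np.array([-.0487,-.0337,.03])
    p=proj(c,tab+Q.apply(L));print(tilt,p.round(1).tolist())
    q=((p-[230,100])*8).round().astype(int);cv2.polylines(im,[q],True,col,1)
im=cv2.resize(c["image"][100:175,230:330][...,::-1],None,fx=8,fy=8,interpolation=cv2.INTER_CUBIC)
draw(0,(0,0,255),im);draw(.05,(0,255,0),im);draw(-.05,(255,0,0),im)
cv2.imwrite("pics/lev.png",im)
w=cal("wrist");print("wrist corner",(proj(w,tab+Rz.apply(np.array([-.0133,-.0133,-.006])))*1.4286))
E
```

```text
t 23.45 tcp [0.4418 0.0823 0.2328] F [ 0.81 -0.38 -0.25] M [-0.04 -0.01 -0.01] w 0.0067
[[-7.161e-01 -1.500e-03 -6.980e-01]
 [ 6.980e-01 -1.300e-03 -7.161e-01]
 [ 2.000e-04 -1.000e+00  2.000e-03]]
0 [[239.0, 138.6], [298.4, 132.2], [286.6, 115.5], [231.0, 121.1]]
0.05 [[239.1, 139.0], [298.5, 130.3], [286.6, 112.6], [231.0, 120.2]]
-0.05 [[238.9, 138.2], [298.3, 134.1], [286.4, 118.5], [230.9, 121.9]]
wrist corner [397.30013284 331.57418706]
```

View pics/lev.png

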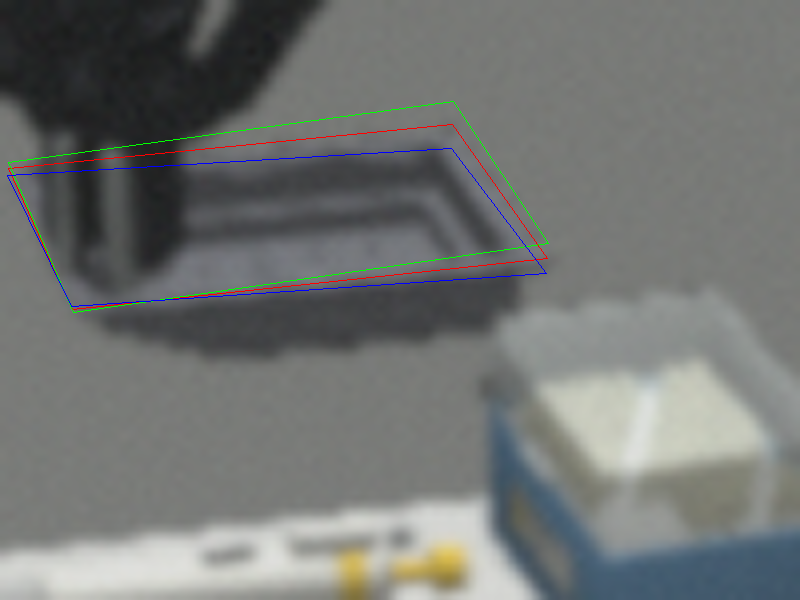

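The rim matches the level model (red) to within about 0.01 rad. I'll hand it in.

```bash
python3 - <<'E'
from plant import ticket,get_state
print(get_state()["joint_vel"].round(4)); print(ticket.close_job())
E
```

```text
[ 0.0007 -0.0008  0.0003 -0.0013 -0.0011  0.0005]
the job is handed in; nothing more can be done
None
```

The job is done and handed in at about 23.5 s. The arm was at rest, gripping the top tray by its tab.

- **Cover:** I lifted it by the handle and set it down at about (0.50, -0.155), with roughly 5 N of contact. It stands upright and clear of the bottles, timer and tape roll.
- **Peel:** I gripped the tab and raised its corner slowly about the far corner to 7° (0.12 rad). The pull read 6 N partway through and had dropped to zero by the end. I then lifted the tray straight up and levelled it.
- **Last checks:** The pictures show both lower trays and the carrier in place, and the bottles and timer not visibly moved. The tray's underside is about 0.16 m above the stack and it touches nothing else. The side view matches a level tray to within about 0.01 rad.

Two readings were off:
- **Fingertips:** They pressed the tray's rim with about 5 N as they closed on the tab.
- **Gripper width:** It read about 7 mm on the 10 mm tab, though the pictures show the tab held firmly and not slipping.

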